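# Change over two drop-door drying ovens

## Task

Change over the two small drying ovens on the bench: the larger one, loaded with vials, has been left open, so swing its door up by the handle until it is fully shut; the smaller one has finished, so pull its door down until it is fully open and the oven can air. Either may be done first; let go of both handles at the end.

Things in the scene. Friction and masses are not known exactly. Their poses are not given: they have to be found in the camera images.
- oven_large_handle (a point): Middle of the larger oven's steel handle bar: 10 mm round, 128 mm long, parallel to the hinge, on an end rod each side, 50 mm beyond the door's free edge, in the door's plane; free to pinch from above at any door angle, it turns in the fingers. Axes turn with the door: y along bar, z from hinge to bar, x into the oven when shut (up when open). Hinge line: 8 mm along x, -200 mm along z from here.
- oven_large_door (a joint): Door of the larger oven (white box 170 wide, 150 deep, 200 mm tall, fixed, facing the robot; five vials inside, starts open 1.05 to 1.5). Windowed door 150 mm high, 14 thick, hinged at its bottom edge 50 mm above the bench. 0 rad = shut, upright; 1.57 = fully open, flat towards the robot; stops at both. Stiff hinge, stays where left; 2 to 6 N at the bar.
- oven_small_handle (a point): Middle of the smaller oven's steel handle bar: 10 mm round, 88 mm long, parallel to the hinge, on an end rod each side, 50 mm beyond the door's free edge, in the door's plane; free to pinch from above at any door angle, it turns in the fingers. Axes turn with the door: y along bar, z from hinge to bar, x into the oven when shut (up when open). Hinge line: 8 mm along x, -170 mm along z from here.
- oven_small_door (a joint): Door of the smaller oven (white box 130 wide, 150 deep, 170 mm tall, fixed, facing the robot; empty, dish on its roof, starts at 0 to 0.15). Windowed door 120 mm high, 14 thick, hinged at its bottom edge 50 mm above the bench. 0 rad = shut, upright; 1.57 = fully open, flat towards the robot; stops at both. Stiff hinge, stays where left; 2 to 6 N at the bar.

How it is judged:
At the end, for the whole second after the job is handed in: The larger oven's door is shut (within 0.12 rad, 7 degrees) and the smaller oven's door is open flat (at least 1.42 rad, within 8 degrees of its stop), both left standing so (value of joint oven_large_door below 0.12 rad and value of joint oven_small_door above 1.42 rad); the robot touches nothing.
It also fails if it takes over 51 s, if anything falls off the work surface, if the arm or the gripper's body presses on something with over 40 N, if the wrist force passes 120 N, or if a joint passes its speed limit or range.

## Robot

A 6-joint arm with a two-finger parallel gripper is mounted at the origin on the work surface; the furniture and walls round the work are solid. World frame = base frame: x ahead of the robot, y to its left, z up, the work surface at z = 0. Lengths are in m, angles in rad, forces in N, time in s.
With the tool pointing down it reaches from about 0.375 to 0.975 m from the base axis. Payload 3.8 kg.
Tool frame: the origin (TCP) lies at the very end of the fingers, on their centre line; the grasp point (between the pads) lies 19 mm behind it (bot.pinch_z is the distance from the TCP to the grasp point, in m); x points along the fingers, y is the direction in which the jaws open and shut, and the axes are right-handed (so a half turn about x gives the same grasp; the last joint's range is limited). The gripper opens to 85 mm and grips with 20 to 120 N. Pads are 22 mm wide; open, the fingers measure 114 mm over their backs; the gripper's body (76 mm by 85 mm) begins 54 mm behind the grasp point. The pads swing forward as they close: fully open they stand 13 mm farther back than shut.
Start: joints at [-1.25, 0.264, 1.604, -0, 1.274, -0.037], TCP at [0.236, -0.632, 0.231] pointing down, gripper open.
Joint ranges: [-2.63, 2.63], [-0.94, 2.18], [0.31, 2.57], [-1.31, 4.45], [0, 2.66], [-2.55, 2.55]. Speed limits (rad/s): [2.57, 2.57, 3.14, 3.14, 3.14, 3.14].

## Interface

Orientations are given as a rotation vector (axis times angle).
In Python, from workcell import monitor, imaging, finish_job, bot gives the robot as it stands.
- The arm moves only by the tool jog_arm, never from a script. Its argument "rows" is a list of rows, each a list of 7 numbers: the shift along the tool's x, y, z in m, then the turn, a rotation vector about the tool's x, y, z in rad, then the opening in per cent of the stroke, from 0 (shut) to 100 (fully open). A call has 1 to 20 rows; each row is the pose to reach, as a shift and turn from the pose measured when the call began, along the tool's axes at that moment; what a row does not reach only later rows make up. A row lasts 1/10 s, in which the tool goes at most 50 mm and 8.59 degrees, less where a joint would pass 70% of its speed; a pose out of reach is approached as far as the arm can. A call with a gripper value outside its range is refused whole. The fingers move at their own pace and stop on an object; "force" is the grip in N (left out, the last holds). Time passes only in rows, so rows that repeat a pose let the fingers close. It gives the time, the measured TCP pose, the force and the opening at its end, in the units of the state.
- monitor.read_state(): the state, without advancing time (a new reading comes with each control period).
- imaging.read_camera(name): name is "scene" or "top" or "wrist"; returns the picture (480x640x3 uint8, blue, green, red); there is no depth.
- imaging.camera_params(name): a dict with "fx", "fy", "cx", "cy" (pixels), "k1" (the pictures are not rectified: a ray, as slopes to the right and down, at radius r is drawn at 1 + k1 r^2 times it, then the intrinsics apply), "T" (4x4, takes a point from camera to world coordinates); the wrist camera has in their place "T_tool_cam" (4x4, takes a point from camera to tool coordinates, whose origin is the TCP and whose axes are the tool frame's). Camera axes: x right, y down, z forward; pixel columns grow to the right and rows downward; lengths in m; the calibration is good to about 2 mm. A picture is of the moment at which its call begins: read the wrist's pose just before it. camera_params takes no time and is no camera call.
- finish_job(): hands the job in, once; it reports no verdict.
The state is a dict: "time": time; "q": joint angles; "joint_vel": joint speeds; "joint_torque": joint torques, N m; "tool_pos": TCP position; "tcp_rot": TCP orientation; "wrist_force": force on the tool from outside, world axes, zero at the start; "torque": the same for the moment, N m; "width": opening from 0.0 (shut) to 1.0 (fully open).
Only numpy, scipy, OpenCV 4.12 (cv2) and the standard library are available. Lean on these libraries where they do the work, as an engineer would, in place of code of your own. Each camera call takes 0.05 s, during which the arm holds its last target. There are 200 camera calls.

## Working session

There is one attempt and no reset: what is moved stays moved. The work goes in short steps, Python scripts to look and compute and a tool call to move; the robot and the scene stay as the last step left them, time stands still between calls to the robot, and variables do not carry over. Pictures are saved under pics/ and viewed, about 8 in all and at most 12, crops included, and the job is handed in when it is done.

Besides the shell and the picture viewer there is one more tool, called after "Request:" as name(argument=value, ...) on one line, values as JSON. jog_arm: Moves the arm, as the interface text tells. Its arguments: {"type":"object","properties":{"rows":{"type":"array","items":{"type":"array","items":{"type":"number"}}},"force":{"type":"number"}},"required":["rows"]}

```bash
mkdir -p pics
cat > h.py <<'E'
import numpy as np, cv2
from workcell import monitor, imaging, finish_job, bot
from scipy.spatial.transform import Rotation as R
def snap(n,f):
    im=imaging.read_camera(n); cv2.imwrite('pics/'+f,im); return im
def camT(n,st=None):
    p=imaging.camera_params(n)
    if 'T' in p: return p,np.array(p['T'])
    T=np.eye(4);T[:3,:3]=R.from_rotvec(st['tcp_rot']).as_matrix();T[:3,3]=st['tool_pos']
    return p,T@np.array(p['T_tool_cam'])
def ray(n,u,v,st=None):
    p,T=camT(n,st)
    K=np.array([[p['fx'],0,p['cx']],[0,p['fy'],p['cy']],[0,0,1]])
    x=cv2.undistortPoints(np.array([[[u,v]]],float),K,np.array([p['k1'],0,0,0.]))[0,0]
    return T[:3,3],T[:3,:3]@np.array([x[0],x[1],1])
def onz(n,u,v,z,st=None):
    o,d=ray(n,u,v,st); return o+d*(z-o[2])/d[2]
def tri(*obs):
    A=0;b=0
    for a in obs:
        o,d=ray(*a); d=d/np.linalg.norm(d);P=np.eye(3)-np.outer(d,d);A=A+P;b=b+P@o
    return np.linalg.solve(A,b)
E
python3 - <<'E'
from h import *
st=monitor.read_state();print(st['time'],st['tool_pos'],R.from_rotvec(st['tcp_rot']).as_matrix().round(3),st['width'])
snap('scene','s0.png');snap('top','t0.png')
for n in('scene','top'):print(imaging.camera_params(n))
E
```

```text
0.0 [ 0.23612751 -0.63155276  0.2299374 ] [[-0.001  0.35  -0.937]
 [ 0.002 -0.937 -0.35 ]
 [-1.    -0.002 -0.   ]] 0.9965922648724814
{'fx': 485.58741733151686, 'fy': 485.58741733151686, 'cx': 316.3368166845344, 'cy': 237.78421884664135, 'k1': -0.09253163785986433, 'T': array([[-0.71775975, -0.51529461,  0.46828667,  0.24289999],
       [-0.69610706,  0.51559127, -0.49960044,  0.39154662],
       [ 0.01599689, -0.68457074, -0.72877088,  0.79985984],
       [ 0.        ,  0.        ,  0.        ,  1.        ]])}
{'fx': 471.68474178088536, 'fy': 471.68474178088536, 'cx': 315.68597970055924, 'cy': 238.15855766811924, 'k1': -0.1221429834249665, 'T': array([[-2.35000526e-02, -9.90557114e-01,  1.35071650e-01,
         5.28225902e-01],
       [-9.99715340e-01,  2.38413926e-02,  9.09872587e-04,
        -4.31683094e-02],
       [-4.12157700e-03, -1.35011818e-01, -9.90835416e-01,
         1.03991224e+00],
       [ 0.00000000e+00,  0.00000000e+00,  0.00000000e+00,
         1.00000000e+00]])}
```

View pics/s0.png

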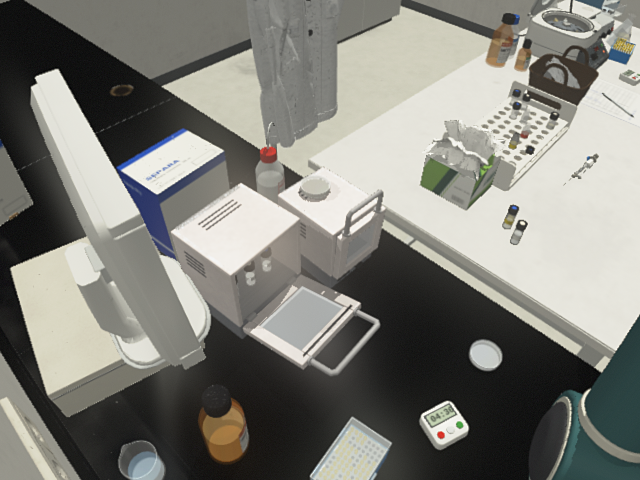

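View pics/t0.png

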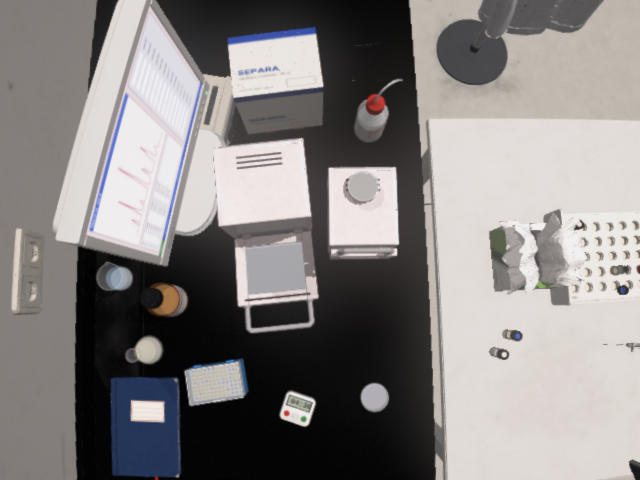

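The scene view shows the large open door (bar from about (333,372) to (379,322)) and the small shut door (bar from about (347,216) to (381,195)). In the top view the large bar runs (249,329)–(313,326) and the small one lies near y≈252. I'll zoom in for precise bar ends.

Run:
```python
import cv2,numpy as np
s=cv2.imread('pics/s0.png');t=cv2.imread('pics/t0.png')
f=lambda i,x,y:cv2.resize(i[y:y+75,x:x+100],(400,300),interpolation=cv2.INTER_CUBIC)
cv2.imwrite('pics/c.png',np.vstack([np.hstack([f(s,290,305),f(s,310,180)]),np.hstack([f(t,230,270),f(t,315,195)])]))
```

```text
(no output)
```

View pics/c.png

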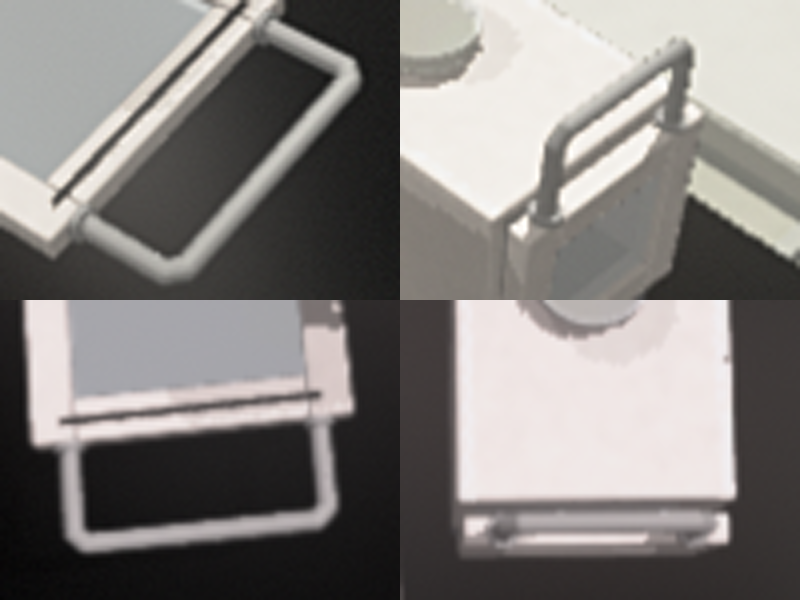

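Run:
```python
from h import *
def resid(P,obs):
    return [round(1000*np.linalg.norm(np.cross(P-ray(*a)[0],ray(*a)[1]/np.linalg.norm(ray(*a)[1]))),1) for a in obs]
def pr(nm,a,b,L):
    A=tri(*a);B=tri(*b);print(nm,A.round(4),B.round(4),'mid',((A+B)/2).round(4),'len',np.linalg.norm(A-B).round(4),'exp',L,'yaw',np.arctan2(*(A-B)[[0,1]]).round(3),resid(A,a),resid(B,b))
    return (A+B)/2
m=pr('large',[('scene',334.5,372.5),('top',250.7,331)],[('scene',377.5,324.5),('top',311.3,325)],.128)
pr('small',[('scene',348.75,212.5),('top',339.25,251.25)],[('scene',381.25,192),('top',393.75,250)],.088)
# oven roofs from top
for q in[(215,148),(302,140),(311,228),(219,236)]:print('L roof',onz('top',*q,.2).round(3))
for q in[(328,168),(397,167),(398,248),(329,248)]:print('S roof',onz('top',*q,.17).round(3))
```

```text
large [0.4742 0.0932 0.0823] [ 0.4838 -0.0288  0.0796] mid [0.479  0.0322 0.0809] len 0.1224 exp 0.128 yaw -0.078 [np.float64(0.8), np.float64(0.8)] [np.float64(0.9), np.float64(0.9)]
small [ 0.6146 -0.0833  0.2258] [ 0.6172 -0.1801  0.2105] mid [ 0.6159 -0.1317  0.2182] len 0.098 exp 0.088 yaw -0.027 [np.float64(0.9), np.float64(0.9)] [np.float64(0.5), np.float64(0.5)]
L roof [0.817 0.141 0.2  ]
L roof [ 0.828 -0.021  0.2  ]
L roof [ 0.661 -0.034  0.2  ]
L roof [0.651 0.132 0.2  ]
S roof [ 0.781 -0.069  0.17 ]
S roof [ 0.78  -0.201  0.17 ]
S roof [ 0.625 -0.195  0.17 ]
S roof [ 0.628 -0.067  0.17 ]
```

Request:
jog_arm(rows=[[-0.02, -0.27, -0.23, -0.64, 0, 0, 100], [-0.02, -0.27, -0.23, -0.64, 0, 0, 100], [-0.02, -0.27, -0.23, -0.64, 0, 0, 100], [-0.02, -0.27, -0.23, -0.64, 0, 0, 100], [-0.02, -0.27, -0.23, -0.64, 0, 0, 100], [-0.02, -0.27, -0.23, -0.64, 0, 0, 100], [-0.02, -0.27, -0.23, -0.64, 0, 0, 100], [-0.02, -0.54, -0.457, -1.28, 0, 0, 100], [-0.02, -0.54, -0.457, -1.28, 0, 0, 100], [-0.02, -0.54, -0.457, -1.28, 0, 0, 100], [-0.02, -0.54, -0.457, -1.28, 0, 0, 100], [-0.02, -0.54, -0.457, -1.28, 0, 0, 100], [-0.02, -0.54, -0.457, -1.28, 0, 0, 100], [-0.02, -0.54, -0.457, -1.28, 0, 0, 100], [-0.02, -0.54, -0.457, -1.28, 0, 0, 100], [-0.02, -0.54, -0.457, -1.28, 0, 0, 100], [-0.02, -0.54, -0.457, -1.28, 0, 0, 100], [-0.02, -0.54, -0.457, -1.28, 0, 0, 100]])

```text
time: 1.9
tool_pos: [0.4746, 0.0327, 0.2509]
tcp_rot: [1.162, 1.241, -1.161]
wrist_force: [0.1, 0.5, 0.4]
width: 1.001
```

Run:
```python
from h import *
st=monitor.read_state();print(st['time'],st['tool_pos'],R.from_rotvec(st['tcp_rot']).as_matrix().round(3),st['q'],st['tcp_rot'])
snap('wrist','w1.png')
```

```text
1.9 [0.47462915 0.03269192 0.25093077] [[-0.001  0.998  0.065]
 [ 0.001  0.065 -0.998]
 [-1.    -0.001 -0.001]] [ 1.53720298e-02 -1.31977291e-01  1.98810969e+00  1.47506959e-03
  1.28678597e+00 -5.00772414e-02] [ 1.16158887  1.24125748 -1.16142366]
```

View pics/w1.png

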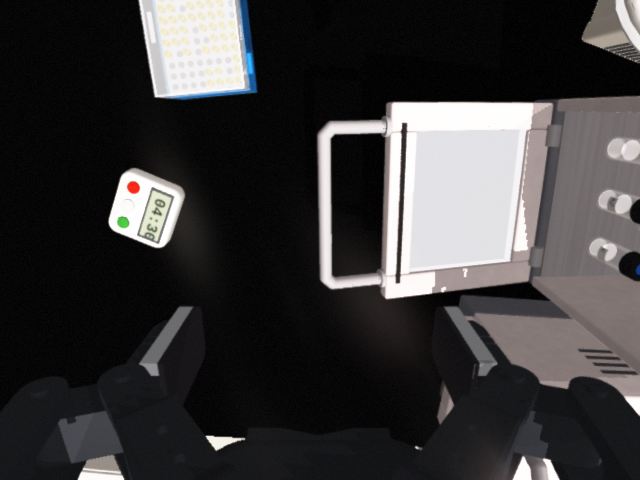

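The wrist view shows the large bar almost vertical, from (325,128) to (327,284), and the door's hinge edge near column 540. I'll cross-check it against the scene view.

Run:
```python
from h import *
st=monitor.read_state()
a=tri(('wrist',325,128,st),('scene',334.5,372.5),('top',250.7,331));b=tri(('wrist',327,284,st),('scene',377.5,324.5),('top',311.3,325))
print(a,b,(a+b)/2,np.linalg.norm(a-b))
for z in(.07,.08,.09):print(onz('wrist',325,128,z,st),onz('wrist',327,284,z,st))
for v in(135,258):print('hinge',onz('wrist',546 if v<200 else 538,v,.05,st))
```

```text
[0.47498697 0.09499469 0.08268855] [ 0.48507544 -0.02939841  0.07996284] [0.48003121 0.03279814 0.0813257 ] 0.12483128787788542
[0.47699592 0.09787621 0.07      ] [ 0.48810454 -0.03510845  0.07      ]
[0.47680768 0.09821292 0.08      ] [ 0.48757194 -0.03064935  0.08      ]
[0.47661944 0.09854962 0.09      ] [ 0.48703934 -0.02619025  0.09      ]
hinge [0.66660137 0.1055756  0.05      ]
hinge [ 0.68469619 -0.00561857  0.05      ]
```

Request:
jog_arm(rows=[[0.05, 0.006, 0, 0, 0, 0, 100], [0.1, 0.006, 0, 0, 0, 0, 100], [0.14, 0.006, 0, 0, 0, 0, 100], [0.17, 0.006, 0, 0, 0, 0, 100], [0.189, 0.006, 0, 0, 0, 0, 100], [0.189, 0.006, 0, 0, 0, 0, 100], [0.189, 0.006, 0, 0, 0, 0, 100], [0.189, 0.006, 0, 0, 0, 0, 0], [0.189, 0.006, 0, 0, 0, 0, 0], [0.189, 0.006, 0, 0, 0, 0, 0], [0.189, 0.006, 0, 0, 0, 0, 0], [0.189, 0.006, 0, 0, 0, 0, 0], [0.189, 0.006, 0, 0, 0, 0, 0], [0.189, 0.006, 0, 0, 0, 0, 0], [0.189, 0.006, 0, 0, 0, 0, 0]], force=40)

```text
time: 3.45
tool_pos: [0.4786, 0.0333, 0.0614]
tcp_rot: [1.16, 1.244, -1.164]
wrist_force: [-5.9, -0.7, 3.5]
width: 0.099
```

Run:
```python
from h import *
st=monitor.read_state()
p=np.array(st['tool_pos']);M=R.from_rotvec(st['tcp_rot']).as_matrix()
print(st['time'],p,st['width'],st['wrist_force'])
g=p-M[:,0]*bot.pinch_z
c=(g[2]-.05)
from scipy.optimize import brentq
th0=brentq(lambda t:.2*np.cos(t)-.008*np.sin(t)-c,1,1.57);print('th0',th0)
yaw=.075;f=np.array([np.cos(yaw),np.sin(yaw),0]);z=np.array([0,0,1])
bar=lambda t:-.008*(f*np.cos(t)+z*np.sin(t))+.2*(-f*np.sin(t)+z*np.cos(t))
print('hinge',g-bar(th0))
for t in np.linspace(th0,-.03,16)[1:]:print(round(t,2),(M.T@(bar(t)-bar(th0))).round(4))
```

```text
3.45 [0.47856507 0.03328944 0.06141674] 0.0991741583626323 [-5.89726519 -0.65020769  3.47666998]
th0 1.3797818937395014
hinge [0.67598314 0.04809412 0.05      ]
1.29 [-0.0185  0.0036 -0.0001]
1.19 [-0.0365  0.0089 -0.0001]
1.1 [-0.0539  0.0159 -0.0002]
1.0 [-0.0707  0.0245 -0.0003]
0.91 [-0.0865  0.0347 -0.0005]
0.82 [-0.1013  0.0462 -0.0006]
0.72 [-0.115   0.0592 -0.0008]
0.63 [-0.1274  0.0733 -0.0009]
0.53 [-0.1384  0.0885 -0.0011]
0.44 [-0.1479  0.1047 -0.0012]
0.35 [-0.1559  0.1218 -0.0014]
0.25 [-0.1623  0.1395 -0.0016]
0.16 [-0.1669  0.1577 -0.0018]
0.06 [-0.1698  0.1763 -0.002 ]
-0.03 [-0.171   0.195  -0.0022]
```

Request:
jog_arm(rows=[[-0.009, 0.001, 0, 0, 0, 0, 0], [-0.0185, 0.0036, 0, 0, 0, 0, 0], [-0.0275, 0.006, 0, 0, 0, 0, 0], [-0.0365, 0.009, 0, 0, 0, 0, 0], [-0.045, 0.012, 0, 0, 0, 0, 0], [-0.054, 0.016, 0, 0, 0, 0, 0], [-0.0625, 0.02, 0, 0, 0, 0, 0], [-0.0707, 0.0245, 0, 0, 0, 0, 0], [-0.079, 0.0295, 0, 0, 0, 0, 0], [-0.0865, 0.0347, 0, 0, 0, 0, 0], [-0.094, 0.0403, 0, 0, 0, 0, 0], [-0.1013, 0.0462, 0, 0, 0, 0, 0], [-0.108, 0.0525, 0, 0, 0, 0, 0], [-0.115, 0.0592, 0, 0, 0, 0, 0], [-0.1215, 0.066, 0, 0, 0, 0, 0], [-0.1274, 0.0733, 0, 0, 0, 0, 0], [-0.1274, 0.0733, 0, 0, 0, 0, 0]])

```text
time: 5.15
tool_pos: [0.5505, 0.0391, 0.1922]
tcp_rot: [1.159, 1.249, -1.166]
wrist_force: [-16.8, 3.6, 15.7]
width: 0.097
```

Run:
```python
from h import *
st=monitor.read_state()
p=np.array(st['tool_pos']);M=R.from_rotvec(st['tcp_rot']).as_matrix()
print(st['time'],p,st['width'],st['wrist_force'])
yaw=.075;f=np.array([np.cos(yaw),np.sin(yaw),0]);z=np.array([0,0,1]);h=np.array([.676,.0481,.05])
g=p-M[:,0]*bot.pinch_z;r=g-h
print('radius',np.hypot(r@f,r[2]),'exp',np.hypot(.2,.008),'th',np.arctan2(-r@f,r[2])-.04)
bar=lambda t:h-.008*(f*np.cos(t)+z*np.sin(t))+.2*(-f*np.sin(t)+z*np.cos(t))
for t in np.linspace(.6,-.04,9):print(round(t,2),(M.T@(bar(t)-g)).round(4))
```

```text
5.15 [0.55047159 0.03913758 0.19220295] 0.09727867668942405 [-16.78928598   3.59696811  15.66252443]
radius 0.20415969807062026 exp 0.20015993605114887 th 0.6230510023789833
0.6 [0.0003 0.0061 0.0003]
0.52 [-0.0089  0.0193  0.0002]
0.44 [-0.017   0.0331  0.    ]
0.36 [-0.0239  0.0475 -0.0002]
0.28 [-0.0297  0.0624 -0.0003]
0.2 [-0.0343  0.0778 -0.0005]
0.12 [-0.0376  0.0934 -0.0007]
0.04 [-0.0397  0.1093 -0.0008]
-0.04 [-0.0405  0.1253 -0.001 ]
```

Request:
jog_arm(rows=[[-0.005, 0.002, 0, 0, 0, 0, 0], [-0.007, 0.006, 0, 0, 0, 0, 0], [-0.0115, 0.0125, 0, 0, 0, 0, 0], [-0.016, 0.0193, 0, 0, 0, 0, 0], [-0.02, 0.026, 0, 0, 0, 0, 0], [-0.024, 0.0331, 0, 0, 0, 0, 0], [-0.0275, 0.04, 0, 0, 0, 0, 0], [-0.031, 0.0475, 0, 0, 0, 0, 0], [-0.034, 0.055, 0, 0, 0, 0, 0], [-0.037, 0.0624, 0, 0, 0, 0, 0], [-0.037, 0.0624, 0, 0, 0, 0, 0]])

```text
time: 6.25
tool_pos: [0.6141, 0.0444, 0.2292]
tcp_rot: [1.16, 1.251, -1.165]
wrist_force: [1.3, 6.2, -9.0]
width: 0.098
```

```bash
cat > st.py <<'E'
from h import *
st=monitor.read_state()
p=np.array(st['tool_pos']);M=R.from_rotvec(st['tcp_rot']).as_matrix()
print(st['time'],p,st['width'],st['wrist_force'])
yaw=.075;f=np.array([np.cos(yaw),np.sin(yaw),0]);z=np.array([0,0,1]);h=np.array([.676,.0481,.05])
g=p-M[:,0]*bot.pinch_z;r=g-h
print('radius',np.hypot(r@f,r[2]),'th',np.arctan2(-r@f,r[2])-.04)
bar=lambda t:h-.008*(f*np.cos(t)+z*np.sin(t))+.2*(-f*np.sin(t)+z*np.cos(t))
for t in np.linspace(.32,-.04,10):print(round(t,2),(M.T@(bar(t)-g)).round(4))
E
python3 st.py
```

```text
6.25 [0.61409328 0.04436693 0.22915676] 0.09762659225947104 [ 1.33236713  6.18562079 -8.99118925]
radius 0.20729414643511002 th 0.26292533599521545
0.32 [ 0.0106 -0.0086  0.0009]
0.28 [ 0.0079 -0.001   0.0009]
0.24 [0.0054 0.0066 0.0008]
0.2 [0.0033 0.0143 0.0007]
0.16 [0.0015 0.0221 0.0006]
0.12 [-0.      0.03    0.0005]
0.08 [-0.0012  0.0379  0.0004]
0.04 [-0.0021  0.0458  0.0003]
0.0 [-0.0026  0.0538  0.0003]
-0.04 [-0.0029  0.0618  0.0002]
```

Request:
jog_arm(rows=[[-0.001, 0.0066, 0, 0, 0, 0, 0], [-0.003, 0.0143, 0, 0, 0, 0, 0], [-0.0045, 0.0221, 0, 0, 0, 0, 0], [-0.006, 0.03, 0, 0, 0, 0, 0], [-0.007, 0.0379, 0, 0, 0, 0, 0], [-0.008, 0.0458, 0, 0, 0, 0, 0], [-0.0085, 0.05, 0, 0, 0, 0, 0], [-0.0085, 0.0538, 0, 0, 0, 0, 0], [-0.0085, 0.0538, 0, 0, 0, 0, 0]])

```text
time: 7.15
tool_pos: [0.6682, 0.0489, 0.2401]
tcp_rot: [1.161, 1.252, -1.164]
wrist_force: [-7.2, 4.7, 1.8]
width: 0.098
```

```bash
python3 st.py
```

```text
7.15 [0.6681557  0.04886385 0.24006542] 0.09840111624287898 [-7.18918172  4.65614208  1.76980372]
radius 0.2089020850416599 th -0.003648429161310217
0.32 [ 0.022  -0.0627  0.002 ]
0.28 [ 0.0193 -0.0552  0.0019]
0.24 [ 0.0168 -0.0476  0.0018]
0.2 [ 0.0147 -0.0398  0.0017]
0.16 [ 0.0129 -0.032   0.0016]
0.12 [ 0.0114 -0.0242  0.0015]
0.08 [ 0.0102 -0.0163  0.0014]
0.04 [ 0.0093 -0.0083  0.0014]
0.0 [ 0.0088 -0.0003  0.0013]
-0.04 [0.0085 0.0077 0.0012]
```

Request:
jog_arm(rows=[[0, 0.004, 0, 0, 0, 0, 0], [0, 0.008, 0, 0, 0, 0, 0], [0, 0.008, 0, 0, 0, 0, 0]])

```text
time: 7.45
tool_pos: [0.6684, 0.049, 0.2401]
tcp_rot: [1.151, 1.266, -1.179]
wrist_force: [-26.2, 1.8, 5.5]
width: 0.096
```

Request:
jog_arm(rows=[[0, 0, 0, 0, 0, 0, 20], [0, 0, 0, 0, 0, 0, 50], [0, 0, 0, 0, 0, 0, 100], [0, 0, 0, 0, 0, 0, 100], [0, 0, 0, 0, 0, 0, 100], [0, 0, 0, 0, 0, 0, 100], [0, 0, 0, 0, 0, 0, 100], [-0.03, 0, 0, 0, 0, 0, 100], [-0.07, 0, 0, 0, 0, 0, 100], [-0.11, 0, 0, 0, 0, 0, 100], [-0.11, -0.03, 0.05, 0.03, 0, 0, 100], [-0.11, -0.06, 0.1, 0.06, 0, 0, 100], [-0.11, -0.06, 0.14, 0.06, 0, 0, 100], [-0.11, -0.06, 0.18, 0.06, 0, 0, 100], [-0.11, -0.06, 0.18, 0.06, 0, 0, 100], [-0.11, -0.06, 0.18, 0.06, 0, 0, 100]])

```text
time: 9.05
tool_pos: [0.6234, -0.1362, 0.3501]
tcp_rot: [1.197, 1.237, -1.226]
wrist_force: [0.6, 0.4, 1.0]
width: 1.001
```

Run:
```python
from h import *
st=monitor.read_state();print(st['time'],st['tool_pos'],R.from_rotvec(st['tcp_rot']).as_matrix().round(3),st['wrist_force'])
a=snap('wrist','w2.png');b=snap('scene','s2.png')
cv2.imwrite('pics/c2.png',np.hstack([cv2.resize(a,(400,300)),b[120:420,140:540]]))
```

```text
9.05 [ 0.6233802  -0.13619545  0.35011048] [[-0.03   1.     0.003]
 [ 0.006  0.003 -1.   ]
 [-1.    -0.03  -0.006]] [0.58147674 0.43749072 0.98114391]
```

View pics/c2.png

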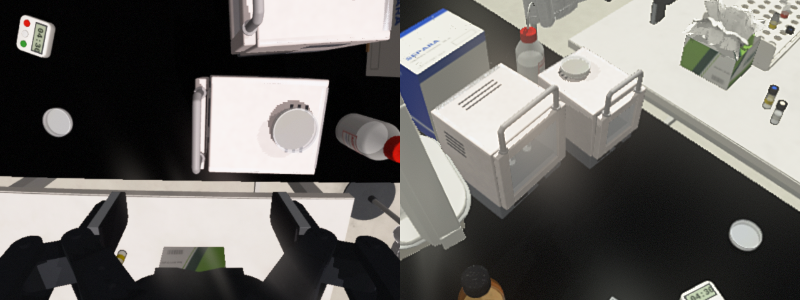

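The large door is shut in the scene view. In the wrist view the small bar runs from about (318,147) to (315,272).

Run:
```python
from h import *
st=monitor.read_state();p=st['tool_pos'];M=R.from_rotvec(st['tcp_rot']).as_matrix()
im=cv2.imread('pics/w2.png')
cv2.imwrite('pics/c3.png',cv2.resize(im[110:310,270:370],(400,800))[:600])
a=onz('wrist',318,147,.218,st);b=onz('wrist',315,272,.218,st);print(a,b,(a+b)/2)
A=tri(('wrist',318,147,st),('scene',348.75,212.5),('top',339.25,251.25));B=tri(('wrist',315,272,st),('scene',381.25,192),('top',393.75,250));m=(A+B)/2
print(A,B,m,np.linalg.norm(A-B))
f=np.array([1,.02,0]);f/=np.linalg.norm(f)
D=np.stack([[0,0,-1],f,np.cross([0,0,-1],f)],1)
print('turn',R.from_matrix(M.T@D).as_rotvec().round(3))
for dz in (.1,.019+.218-p[2],): pass
print('shift',(M.T@(np.array([m[0],m[1],.218-.019])-p)).round(4))
```

```text
[ 0.62049078 -0.07956584  0.218     ] [ 0.61888015 -0.17052598  0.218     ] [ 0.61968546 -0.12504591  0.218     ]
[ 0.61688227 -0.08218157  0.22432027] [ 0.61760981 -0.17819488  0.20949308] [ 0.61724604 -0.13018823  0.21690668] 0.09715415594370609
turn [-0.014 -0.007  0.03 ]
shift [ 0.1514 -0.0019 -0.0033]
```

View pics/c3.png

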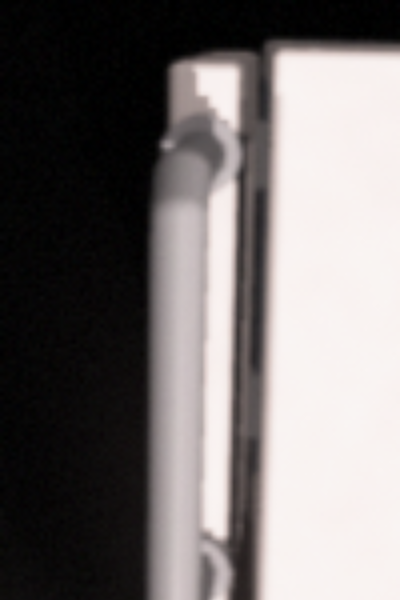

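Request:
jog_arm(rows=[[0.04, 0, -0.003, -0.014, -0.007, 0.03, 100], [0.08, -0.001, -0.003, -0.014, -0.007, 0.03, 100], [0.11, -0.002, -0.003, -0.014, -0.007, 0.03, 100], [0.135, -0.002, -0.003, -0.014, -0.007, 0.03, 100], [0.15, -0.002, -0.003, -0.014, -0.007, 0.03, 100], [0.15, -0.002, -0.003, -0.014, -0.007, 0.03, 100], [0.15, -0.002, -0.003, -0.014, -0.007, 0.03, 100], [0.15, -0.002, -0.003, -0.014, -0.007, 0.03, 0], [0.15, -0.002, -0.003, -0.014, -0.007, 0.03, 0], [0.15, -0.002, -0.003, -0.014, -0.007, 0.03, 0], [0.15, -0.002, -0.003, -0.014, -0.007, 0.03, 0], [0.15, -0.002, -0.003, -0.014, -0.007, 0.03, 0], [0.15, -0.002, -0.003, -0.014, -0.007, 0.03, 0], [0.15, -0.002, -0.003, -0.014, -0.007, 0.03, 0], [0.15, -0.002, -0.003, -0.014, -0.007, 0.03, 0]], force=40)

```text
time: 10.65
tool_pos: [0.6171, -0.1306, 0.2008]
tcp_rot: [1.195, 1.218, -1.194]
wrist_force: [-2.4, -0.0, 3.1]
width: 0.098
```

```bash
cat > st2.py <<'E'
from h import *
import sys
t0=float(sys.argv[1]);t1=float(sys.argv[2]);h=np.array(eval(sys.argv[3])) if len(sys.argv)>3 else None
st=monitor.read_state()
p=np.array(st['tool_pos']);M=R.from_rotvec(st['tcp_rot']).as_matrix()
print(st['time'],p,st['width'],st['wrist_force']); print(M.round(3).tolist())
yaw=.015;f=np.array([np.cos(yaw),np.sin(yaw),0]);z=np.array([0,0,1])
rel=lambda t:-.008*(f*np.cos(t)+z*np.sin(t))+.17*(-f*np.sin(t)+z*np.cos(t))
g=p-M[:,0]*bot.pinch_z
if h is None: h=g-rel(t0)
r=g-h;print('h',h.round(4),'radius',np.hypot(r@f,r[2]),'th',np.arctan2(-r@f,r[2])-.047)
for t in np.linspace(t0,t1,13)[1:]:print(round(t,2),(M.T@(h+rel(t)-g)).round(4))
E
python3 st2.py 0.03 0.75
```

```text
10.65 [ 0.61709627 -0.13057803  0.20080527] 0.09770330812010251 [-2.42471153 -0.03159334  3.07766453]
[[0.0, 1.0, 0.02], [-0.0, 0.02, -1.0], [-1.0, 0.0, 0.0]]
h [ 0.6302 -0.1304  0.0498] radius 0.17018813119603848 th 0.03002413184274609
0.09 [ 0.0011 -0.0102 -0.    ]
0.15 [ 0.0028 -0.0202 -0.0001]
0.21 [ 0.0051 -0.0302 -0.0001]
0.27 [ 0.008  -0.04   -0.0002]
0.33 [ 0.0114 -0.0496 -0.0002]
0.39 [ 0.0155 -0.0589 -0.0003]
0.45 [ 0.0201 -0.0681 -0.0003]
0.51 [ 0.0252 -0.0769 -0.0004]
0.57 [ 0.0308 -0.0854 -0.0004]
0.63 [ 0.037  -0.0935 -0.0005]
0.69 [ 0.0436 -0.1013 -0.0005]
0.75 [ 0.0507 -0.1087 -0.0005]
```

Request:
jog_arm(rows=[[0.0005, -0.005, 0, 0, 0, 0, 0], [0.001, -0.01, 0, 0, 0, 0, 0], [0.003, -0.02, 0, 0, 0, 0, 0], [0.005, -0.03, 0, 0, 0, 0, 0], [0.008, -0.04, 0, 0, 0, 0, 0], [0.0114, -0.0496, 0, 0, 0, 0, 0], [0.0155, -0.059, 0, 0, 0, 0, 0], [0.02, -0.068, 0, 0, 0, 0, 0], [0.02, -0.068, 0, 0, 0, 0, 0]])

```text
time: 11.55
tool_pos: [0.5475, -0.1296, 0.1805]
tcp_rot: [1.197, 1.222, -1.194]
wrist_force: [-0.6, 7.0, 1.5]
width: 0.099
```

```bash
python3 st2.py 0.45 1.05 "[.6302,-.1304,.0498]"
```

```text
11.55 [ 0.5474846  -0.12964124  0.18046741] 0.09898019541126354 [-0.61604382  6.9648614   1.51842668]
[[-0.001, 1.0, 0.019], [0.004, 0.019, -1.0], [-1.0, -0.001, -0.004]]
h [ 0.6302 -0.1304  0.0498] radius 0.17072286065687411 th 0.4585447951191968
0.5 [ 0.004  -0.0058  0.0019]
0.55 [ 0.0086 -0.013   0.0019]
0.6 [ 0.0136 -0.0199  0.0019]
0.65 [ 0.0189 -0.0266  0.0019]
0.7 [ 0.0245 -0.0329  0.0019]
0.75 [ 0.0305 -0.039   0.0019]
0.8 [ 0.0367 -0.0448  0.0019]
0.85 [ 0.0432 -0.0503  0.0019]
0.9 [ 0.05   -0.0554  0.0019]
0.95 [ 0.057  -0.0602  0.0019]
1.0 [ 0.0643 -0.0646  0.0019]
1.05 [ 0.0718 -0.0687  0.0019]
```

Request:
jog_arm(rows=[[0.004, -0.006, 0, 0, 0, 0, 0], [0.0086, -0.013, 0, 0, 0, 0, 0], [0.0136, -0.02, 0, 0, 0, 0, 0], [0.019, -0.0266, 0, 0, 0, 0, 0], [0.0245, -0.033, 0, 0, 0, 0, 0], [0.0305, -0.039, 0, 0, 0, 0, 0], [0.0367, -0.045, 0, 0, 0, 0, 0], [0.043, -0.05, 0, 0, 0, 0, 0], [0.05, -0.0554, 0, 0, 0, 0, 0], [0.057, -0.06, 0, 0, 0, 0, 0], [0.064, -0.0646, 0, 0, 0, 0, 0], [0.072, -0.0687, 0, 0, 0, 0, 0], [0.072, -0.0687, 0, 0, 0, 0, 0]])

```text
time: 12.85
tool_pos: [0.4777, -0.1289, 0.1065]
tcp_rot: [1.2, 1.224, -1.193]
wrist_force: [9.1, 6.7, -7.5]
width: 0.095
```

```bash
python3 st2.py 1.05 1.65 "[.6302,-.1304,.0498]"
```

```text
12.85 [ 0.47774338 -0.12886901  0.1064968 ] 0.0951310126317157 [ 9.14211032  6.70084814 -7.48321953]
[[-0.001, 1.0, 0.018], [0.007, 0.018, -1.0], [-1.0, -0.001, -0.007]]
h [ 0.6302 -0.1304  0.0498] radius 0.17002550845655454 th 1.0643620517520835
1.1 [ 0.0054 -0.0027  0.0037]
1.15 [ 0.0132 -0.006   0.0038]
1.2 [ 0.0212 -0.0089  0.0038]
1.25 [ 0.0294 -0.0114  0.0039]
1.3 [ 0.0376 -0.0135  0.0039]
1.35 [ 0.046  -0.0152  0.004 ]
1.4 [ 0.0544 -0.0164  0.004 ]
1.45 [ 0.0628 -0.0173  0.0041]
1.5 [ 0.0713 -0.0177  0.0041]
1.55 [ 0.0799 -0.0177  0.0042]
1.6 [ 0.0883 -0.0172  0.0043]
1.65 [ 0.0968 -0.0163  0.0043]
```

Request:
jog_arm(rows=[[0.0055, -0.001, 0, 0, 0, 0, 0], [0.013, -0.004, 0, 0, 0, 0, 0], [0.021, -0.007, 0, 0, 0, 0, 0], [0.0294, -0.0095, 0, 0, 0, 0, 0], [0.0376, -0.0115, 0, 0, 0, 0, 0], [0.046, -0.013, 0, 0, 0, 0, 0], [0.0544, -0.0145, 0, 0, 0, 0, 0], [0.063, -0.0155, 0, 0, 0, 0, 0], [0.071, -0.016, 0, 0, 0, 0, 0], [0.075, -0.016, 0, 0, 0, 0, 0], [0.075, -0.016, 0, 0, 0, 0, 0]])

```text
time: 13.95
tool_pos: [0.462, -0.1286, 0.0307]
tcp_rot: [1.201, 1.223, -1.193]
wrist_force: [3.8, 3.0, -3.6]
width: 0.1
```

```bash
python3 st2.py 1.5 1.68 "[.6302,-.1304,.0498]"
```

```text
13.95 [ 0.46203624 -0.12860715  0.03073161] 0.09999388773963927 [ 3.7891607   3.00076315 -3.56017535]
[[-0.001, 1.0, 0.018], [0.007, 0.018, -1.0], [-1.0, -0.001, -0.007]]
h [ 0.6302 -0.1304  0.0498] radius 0.16810791484178111 th 1.5259905442001849
1.52 [-0.0019 -0.0021  0.0042]
1.53 [ 0.0007 -0.0021  0.0042]
1.54 [ 0.0032 -0.0021  0.0042]
1.56 [ 0.0058 -0.002   0.0042]
1.58 [ 0.0083 -0.0019  0.0042]
1.59 [ 0.0109 -0.0017  0.0043]
1.6 [ 0.0134 -0.0015  0.0043]
1.62 [ 0.016  -0.0013  0.0043]
1.64 [ 0.0185 -0.001   0.0043]
1.65 [ 0.021  -0.0007  0.0043]
1.66 [ 0.0236 -0.0004  0.0043]
1.68 [ 0.0261 -0.      0.0044]
```

Request:
jog_arm(rows=[[0.004, 0, 0, 0, 0, 0, 0], [0.008, 0, 0, 0, 0, 0, 0], [0.011, 0, 0, 0, 0, 0, 0], [0.014, 0, 0, 0, 0, 0, 0], [0.014, 0, 0, 0, 0, 0, 0]])

```text
time: 14.45
tool_pos: [0.4624, -0.1287, 0.0233]
tcp_rot: [1.199, 1.226, -1.194]
wrist_force: [-21.2, 10.0, 59.8]
width: 0.098
```

Request:
jog_arm(rows=[[-0.001, 0, 0, 0, 0, 0, 0], [-0.001, 0, 0, 0, 0, 0, 20], [0, 0, 0, 0, 0, 0, 50], [0, 0, 0, 0, 0, 0, 50], [0, 0, 0, 0, 0, 0, 50], [0, 0, 0, 0, 0, 0, 50], [-0.02, 0, 0, 0, 0, 0, 50], [-0.05, 0, 0, 0, 0, 0, 50], [-0.09, 0, 0, 0, 0, 0, 50], [-0.13, 0, 0, 0, 0, 0, 50], [-0.18, 0, 0, 0, 0, 0, 50], [-0.2, 0, 0.1, 0, 0, 0, 50], [-0.2, 0, 0.15, 0, 0, 0, 50], [-0.2, 0, 0.15, 0, 0, 0, 50], [-0.2, 0, 0.15, 0, 0, 0, 50]])

```text
time: 15.95
tool_pos: [0.4662, -0.2858, 0.223]
tcp_rot: [1.201, 1.22, -1.198]
wrist_force: [0.4, 0.2, 0.0]
width: 0.503
```

Run:
```python
from h import *
a=snap('top','t9.png');b=snap('scene','s9.png')
cv2.imwrite('pics/c9.png',np.hstack([a[100:400,120:520],b[120:420,140:540]]))
```

```text
(no output)
```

View pics/c9.png

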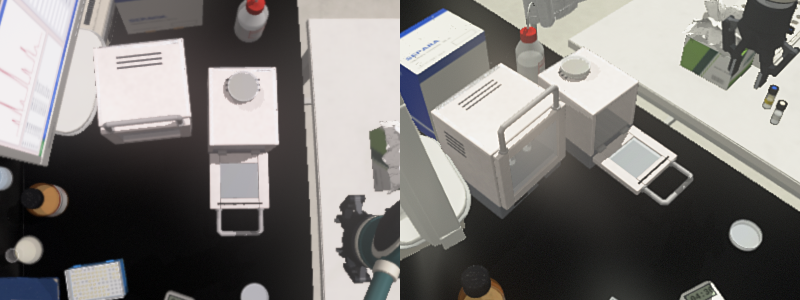

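Large door shut at the top view's (145,125). Small door flat with its bar at crop (217–263,233). I'll check the bar heights by number.

Run:
```python
from h import *
A=tri(('top',338,333),('scene',389,321));B=tri(('top',382,333),('scene',431,294));print('small bar',A.round(3),B.round(3))
A=tri(('top',226,225),('scene',243,253));B=tri(('top',303,221),('scene',298,207.5));print('large bar',A.round(3),B.round(3))
print(monitor.read_state()['wrist_force'])
```

```text
small bar [ 0.475 -0.076  0.047] [ 0.463 -0.174  0.049]
large bar [0.663 0.111 0.239] [ 0.669 -0.02   0.242]
[0.41970483 0.65041867 0.06225139]
```

```bash
python3 -c "
from workcell import finish_job
print(finish_job())"
```

```text
the job is handed in; nothing more can be done
None
```

I shut the larger oven's door and opened the smaller one's flat. I then let go of both handles and handed the job in at about 16 s of the 51 s allowed.

- **Larger door:** I pushed it until it stopped moving, with the wrist force rising to about 27 N. The last pictures show it upright, with the bar at x ≈ 0.666 m, as expected for shut.
- **Smaller door:** I pulled it down until it stopped, with the wrist force rising to about 60–65 N. That puts the bar at z ≈ 0.042 m, as expected for fully open. The last pictures put it at about 0.048 m, roughly 1.53 rad, which passes the 1.42 rad limit.
- **Clear of everything:** the gripper stood well away from both ovens at the end, and the wrist force read under 1 N.

**Disagreements:**
- The larger bar measured about 0.24 m high at the end, against 0.25 m expected. Part-way through its swing I shifted the path outward by about 6 mm to ease a sideways force of about 23 N.
- The smaller bar measured about 97–98 mm long, against the 88 mm given. I put both down to rough picking of the bar ends in the pictures.

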